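# Line up the chamber cover with a drift pin and fit the bolt

## Robot

A 6-joint arm with a two-finger parallel gripper is mounted at the origin on a cart in front of the work surface, level with it; the furniture and walls round the work are solid. World frame = base frame: x ahead of the robot, y to its left, z up, the work surface at z = 0. Lengths are in m, angles in rad, forces in N, time in s.
With the tool pointing down it reaches from about 0.35 to 1 m from the base axis. Payload 7.1 kg.
Tool frame: the origin (TCP) lies midway between the tips of the shut fingers; the grasp point (between the pads) lies 19 mm behind it; z points along the fingers, y is the direction in which the jaws open and shut (so a half turn about z gives the same grasp; the last joint's range is limited). The gripper opens to 85 mm and grips with 20 to 120 N. Pads are 22 mm wide; open, the fingers measure 114 mm over their backs; the gripper's body (76 mm by 85 mm) begins 54 mm behind the grasp point. The pads swing forward as they close: fully open they stand 13 mm farther back than shut.
Start: joints at [-0.019, 0.423, 1.63, -0, 1.089, -0.019], TCP at [0.625, 0, 0.231] pointing down, gripper open.
Joint ranges: [-3, 3], [-0.9, 2.11], [0.09, 2.58], [-1.31, 4.45], [0.11, 2.69], [-2.54, 2.54]. Speed limits (rad/s): [2.39, 2.39, 3.01, 3.14, 3.14, 3.14].

## Interface

Orientations are given as a unit quaternion [x, y, z, w].
In Python, from plant import manip, vision, finder gives the robot as it stands.
- The arm moves only by the tool step_arm, never from a script. Its argument "increments" is a list of rows, each an object with "dr": the turn, a rotation vector about the world's x, y, z in rad, a list of three; "delta_pos": the shift along the world's x, y, z in cm, a list of three; "grip": the opening in per cent of the stroke, from 0 (shut) to 100 (fully open). In form: [{"dr": [rx, ry, rz], "delta_pos": [x, y, z], "grip": grip}, ...]. A call has 1 to 8 rows; each row is the pose to reach, as a shift and turn from the pose measured when the call began; what a row does not reach only later rows make up. A row lasts 1/12 s, in which the tool goes at most 41.7 mm and 7.16 degrees, less where a joint would pass 70% of its speed; a pose out of reach is approached as far as the arm can. A call with a gripper value outside its range is refused whole. The fingers move at their own pace and stop on an object; "newtons" is the grip in N (left out, the last holds). Time passes only in rows, so rows that repeat a pose let the fingers close. It gives the time, the measured TCP pose, the force and the opening at its end, in the units of the state.
- manip.sense(): the state, without advancing time (a new reading comes with each control period).
- vision.grab_frame(name): name is "scene" or "side" or "wrist"; returns (picture, depth): 480x640x3 uint8, red, green, blue; 480x640 float32, m along the optical axis (not along the pixel's ray), 0 where there is no reading.
- vision.camera_params(name): a dict with "camera_matrix" (3x3 intrinsics, pixels), "rvec" (rotation vector, rad) and "tvec" (3), from world to camera coordinates, as OpenCV has them; the wrist camera has in their place "tool_from_camera" (4x4, takes a point from camera to tool coordinates, whose origin is the TCP and whose axes are the flange's). Camera axes: x right, y down, z forward; pixel columns grow to the right and rows downward; lengths in m; the calibration is good to about 2 mm. A picture is of the moment at which its call begins: read the wrist's pose just before it. camera_params takes no time and is no camera call.
- manip.sign_off(): hands the job in, once; it reports no verdict.
Trained networks look in the newest picture that a camera, given by its name, has taken for a name from the list of things; names that differ only in an ending like _2 or _b are one class to them, and where a whole thing is asked for, a point or a joint stands for the part that bears it (a point fixed in the world has none). Each returns a list of dicts, best first, with "conf" (0 to 1); they miss things now and then, are a little off and sometimes report something else, mostly with a low value. They report only what shows in the picture. A call takes as long as a camera call. They do not tell look-alikes from the thing itself.
- finder.find_in(camera, target): "at" ([x, y, z] in m, in the coordinates of the camera as it stood for that picture, good to about 4 mm: the middle of the surface that is visible of it).
- finder.place_of(camera, target): "at" ([x, y, z] in m, in the coordinates of the camera as it stood for that picture, good to about 4 mm: a listed point, or the origin of a listed thing).
The state is a dict: "time_s": time; "q": joint angles; "qvel": joint speeds; "tau": joint torques, N m; "eef_pos": TCP position; "tcp_rot": TCP orientation; "wrist_force": force on the tool from outside, world axes, zero at the start; "ft_torque": the same for the moment, N m; "opening": finger opening in m.
Only numpy, scipy, OpenCV 4.12 (cv2) and the standard library are available. Lean on these libraries where they do the work, as an engineer would, in place of code of your own. Each camera call takes 0.05 s, during which the arm holds its last target. There are 200 camera calls.

## Task

The steel cover of the sample chamber has swung on its one fitted bolt, so its two open holes no longer line up with those in the body. Take the drift pin (the one with the pointed, tapered end and slim grip) from the stand and push it down through either open hole until its collar sits on the cover, which brings the holes into line; leave it there. Then drop the round-headed bolt fully home in the other open hole, and leave the T-bar screw in the stand.

Things in the scene. Friction and masses are not known exactly. Their poses are not given: they have to be found in the camera images.
- chamber: Fixed grey metal chamber body 150 (x) x 200 (y) x 40 mm high; origin at the centre of its underside, z up. A 12 mm steel cover lies on it (top at 52 mm), pivoting on a fitted bolt at x +50, y 0 (38 mm wide head, 15 mm high). Two open 34 mm holes go through the body at x -45, y +70 (left) and -70 (right). Sight port, 68 mm wide, 6 mm high, mid-cover; 28 mm hose port on the +x side.
- base_hole_left (a point): Point on the axis of the body's left hole (chamber y = +70 mm), at the level of the cover's top face, 52 mm above the worktop; fixed to the body, axes as the chamber's.
- base_hole_right (a point): The same for the body's right hole (chamber y = -70 mm).
- cover_hole_left (a point): Centre of the cover's left open hole, at the cover's top face; hole 32 mm wide, 2 mm chamfer, right through. It starts 9 to 11 mm off the body's hole and moves with the cover.
- cover_hole_right (a point): The same for the cover's right open hole.
- cover_plate (a joint): Swing of the cover about the fitted bolt, rad, anticlockwise from above; 0 = holes in line with the body's, starts at about 0.08 to 0.09. Turns freely with slight friction (about 1 N at the open holes); both open holes lie 118 mm from the pivot.
- drift_pin_grip (a point): Steel drift pin, 96 mm long, upright in the stand; the point is the middle of its round grip (20 mm wide, 42 mm tall), z up the pin. Below the grip: collar 36 mm wide, 6 mm thick (underside 27 mm below the point), 27 mm shank 18 mm long, then a 30 mm taper to a 5 mm tip, 75 mm below the point. When home, the collar rests on the cover and the point is 79 mm above the worktop.
- cap_bolt_head (a point): Steel bolt with a dark round knurled head 36 mm wide and 36 mm tall, upright in the stand; the point is the middle of the head, z up. The 24 mm shank reaches 32 mm below the head (tip 50 mm below the point, last 6 mm tapering to 16 mm). When home, the head rests on the cover and the point is 70 mm above the worktop. No turning needed.
- tbar_screw_bar (a point): Screw that is not wanted: T-shaped, with a cross bar 66 mm long, 10 mm thick; the point is the middle of the bar, 34 mm above the stand's top. It has a 24 mm shank like the bolt's and stays in the stand.
- stand: Fixed grey parts stand, 66 (x) x 250 (y) mm, top 56 mm above the worktop; origin at the centre of its underside. Three 30 mm holes in its top at y -90, 0, +90 mm hold the drift pin, bolt and T-bar screw in any order, each resting by its collar or head on the top; lift straight up by 55 mm or more to free them.
Not all that is in view belongs to the job. Leave any brown or orange look-alike of the part that bears drift_pin_grip alone.

How it is judged:
On the way, in this order (a step that is already met when the one before it is completed fails the run):
1. the drift pin is home in one of the open holes and the cover is in line (((horizontal distance between drift_pin_grip and base_hole_left below 0.012 m and z of drift_pin_grip in the frame of chamber below 0.085 m and angle between drift_pin_grip's own z axis and vertical below 0.17 rad and value of joint cover_plate between -0.055 and 0.055 rad) or (horizontal distance between drift_pin_grip and base_hole_right below 0.012 m and z of drift_pin_grip in the frame of chamber below 0.085 m and angle between drift_pin_grip's own z axis and vertical below 0.17 rad and value of joint cover_plate between -0.055 and 0.055 rad))), for 0.2 s.
2. the round-headed bolt is home in the other hole, pin still in place (((horizontal distance between drift_pin_grip and base_hole_left below 0.012 m and z of drift_pin_grip in the frame of chamber below 0.085 m and angle between each of drift_pin_grip, cap_bolt_head's own z axis and vertical below 0.17 rad and horizontal distance between cap_bolt_head and base_hole_right below 0.012 m and z of cap_bolt_head in the frame of chamber below 0.076 m and value of joint cover_plate between -0.055 and 0.055 rad) or (horizontal distance between drift_pin_grip and base_hole_right below 0.012 m and z of drift_pin_grip in the frame of chamber below 0.085 m and angle between each of drift_pin_grip, cap_bolt_head's own z axis and vertical below 0.17 rad and horizontal distance between cap_bolt_head and base_hole_left below 0.012 m and z of cap_bolt_head in the frame of chamber below 0.076 m and value of joint cover_plate between -0.055 and 0.055 rad))), for 0.2 s.
At the end, for the whole second after the job is handed in: The drift pin stands in one open hole and the round-headed bolt in the other, each upright within 10 degrees, within 12 mm of the body hole's axis, collar or head down on the cover to within 6 mm; the cover is in line to within 0.055 rad (6.5 mm at the holes) (((horizontal distance between drift_pin_grip and base_hole_left below 0.012 m and z of drift_pin_grip in the frame of chamber below 0.085 m and angle between each of drift_pin_grip, cap_bolt_head's own z axis and vertical below 0.17 rad and horizontal distance between cap_bolt_head and base_hole_right below 0.012 m and z of cap_bolt_head in the frame of chamber below 0.076 m and value of joint cover_plate between -0.055 and 0.055 rad) or (horizontal distance between drift_pin_grip and base_hole_right below 0.012 m and z of drift_pin_grip in the frame of chamber below 0.085 m and angle between each of drift_pin_grip, cap_bolt_head's own z axis and vertical below 0.17 rad and horizontal distance between cap_bolt_head and base_hole_left below 0.012 m and z of cap_bolt_head in the frame of chamber below 0.076 m and value of joint cover_plate between -0.055 and 0.055 rad))); the robot touches nothing.
It fails at once if the T-bar screw is taken out of its place (distance of tbar_screw_bar from where it was at the start of the episode above 0.03 m).
It also fails if it takes over 61 s, if anything falls off the work surface, if the arm or the gripper's body presses on something with over 40 N, if the wrist force passes 120 N, or if a joint passes its speed limit or range.

## Working session

There is one attempt and no reset: what is moved stays moved. The work goes in short steps, Python scripts to look and compute and a tool call to move; the robot and the scene stay as the last step left them, time stands still between calls to the robot, and variables do not carry over. Pictures are saved under pics/ and viewed, about 8 in all and at most 12, crops included, and the job is handed in when it is done.

Besides the shell and the picture viewer there is one more tool, called after "Emit:" as name(argument=value, ...) on one line, values as JSON. step_arm: Moves the arm, as the interface text tells. Its arguments: {"type":"object","properties":{"increments":{"type":"array"},"newtons":{"type":"number"}},"required":["increments"]}

```bash
mkdir -p pics; cat > h.py <<'E'
import numpy as np, cv2
from scipy.spatial.transform import Rotation as R
from plant import manip, vision, finder
def toW(cam,p,st=None):
    c=vision.camera_params(cam); p=np.asarray(p,float)
    if cam=='wrist':
        T=np.array(c['tool_from_camera']); s=st or manip.sense()
        p=T[:3,:3]@p+T[:3,3]
        return R.from_quat(s['tcp_rot']).apply(p)+s['eef_pos']
    M=cv2.Rodrigues(np.array(c['rvec'],float))[0]
    return M.T@(p-np.array(c['tvec'],float).ravel())
def toP(cam,w,st=None):
    c=vision.camera_params(cam);K=np.array(c['camera_matrix']);w=np.asarray(w,float)
    if cam=='wrist':
        T=np.array(c['tool_from_camera']); s=st or manip.sense()
        p=R.from_quat(s['tcp_rot']).inv().apply(w-s['eef_pos']); p=T[:3,:3].T@(p-T[:3,3])
    else: p=cv2.Rodrigues(np.array(c['rvec'],float))[0]@w+np.array(c['tvec'],float).ravel()
    q=K@p; return q[:2]/q[2]
def snap(cam,f=None):
    im,d=vision.grab_frame(cam)
    if f: cv2.imwrite('pics/'+f,im[:,:,::-1])
    return im,d
E
python3 - <<'E'
from h import *
for cam in ['scene','side']:
    snap(cam,cam+'0.png')
    for n in ['drift_pin_grip','cap_bolt_head','tbar_screw_bar','stand','chamber','cover_hole_left','cover_hole_right','base_hole_left','base_hole_right']:
        for r in finder.place_of(cam,n)[:3]:
            w=toW(cam,r['at']); print(cam,n,round(r['conf'],2),w.round(3),toP(cam,w).round())
print(manip.sense()['tcp_rot'],manip.sense()['time_s'])
E
python3 -c "
import cv2,numpy as np
a=[cv2.imread('pics/%s0.png'%c) for c in('scene','side')]
cv2.imwrite('pics/both.png',cv2.resize(np.vstack(a),(560,840))[:])
"
```

```text
scene drift_pin_grip 0.77 [ 0.536 -0.316  0.081] [429. 272.]
scene drift_pin_grip 0.58 [ 0.407 -0.318  0.017] [409. 328.]
scene drift_pin_grip 0.56 [ 0.405 -0.185  0.017] [352. 310.]
scene cap_bolt_head 0.54 [ 0.552 -0.134  0.074] [358. 250.]
scene tbar_screw_bar 0.65 [ 0.542 -0.226  0.087] [393. 257.]
scene stand 0.82 [ 0.546 -0.226  0.   ] [390. 285.]
scene chamber 0.88 [ 0.54   0.223 -0.003] [237. 241.]
scene cover_hole_left 0.77 [0.477 0.265 0.052] [208. 232.]
scene cover_hole_right 0.9 [0.533 0.134 0.048] [262. 235.]
scene cover_hole_right 0.4 [ 0.55  -0.226  0.001] [391. 284.]
scene base_hole_right 0.66 [0.523 0.143 0.053] [257. 235.]
side drift_pin_grip 0.83 [ 0.407 -0.316  0.017] [362. 360.]
side drift_pin_grip 0.81 [ 0.403 -0.188  0.019] [310. 325.]
side drift_pin_grip 0.8 [0.565 0.002 0.02 ] [304. 254.]
side cap_bolt_head 0.82 [ 0.555 -0.136  0.075] [347. 260.]
side cap_bolt_head 0.4 [ 0.544 -0.223  0.001] [373. 310.]
side tbar_screw_bar 0.88 [ 0.547 -0.22   0.089] [376. 273.]
side stand 0.84 [ 0.547 -0.224  0.002] [374. 309.]
side stand 0.68 [0.545 0.22  0.001] [239. 230.]
side chamber 0.68 [ 0.556 -0.136  0.076] [347. 259.]
side chamber 0.64 [ 0.542  0.22  -0.001] [238. 231.]
side cover_hole_left 0.74 [0.524 0.142 0.054] [250. 225.]
side cover_hole_left 0.7 [0.477 0.264 0.051] [204. 215.]
side cover_hole_right 0.72 [0.53  0.136 0.05 ] [254. 227.]
side base_hole_left 0.63 [0.475 0.275 0.051] [201. 213.]
side base_hole_right 0.69 [0.524 0.143 0.048] [250. 227.]
[ 7.07129214e-01  7.07084348e-01 -4.57006195e-06 -2.16201573e-05] 1.0
```

View pics/scene0.png

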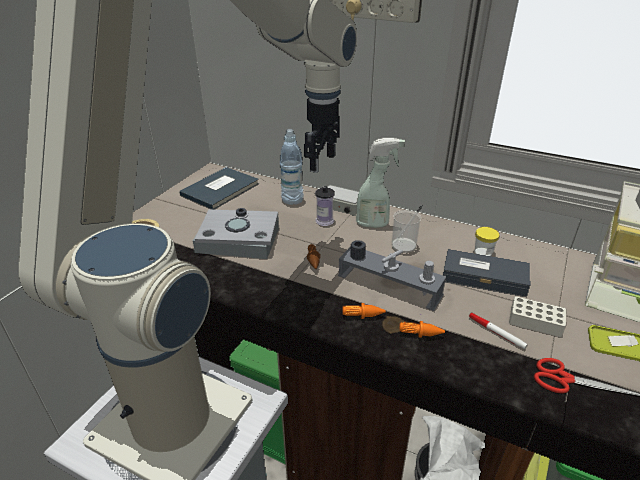

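Named pin candidates (scene px): orange (364,311) and (421,328), brown (313,256), and steel in the stand (429,272). Only the last is steel and stands in the stand. I'll confirm it with a crop.

```bash
python3 -c "
import cv2
a=cv2.imread('pics/side0.png')[190:390,170:440]
cv2.imwrite('pics/crop0.png',cv2.resize(a,None,fx=2.9,fy=2.9,interpolation=cv2.INTER_CUBIC))"
```

```text
(no output)
```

View pics/crop0.png

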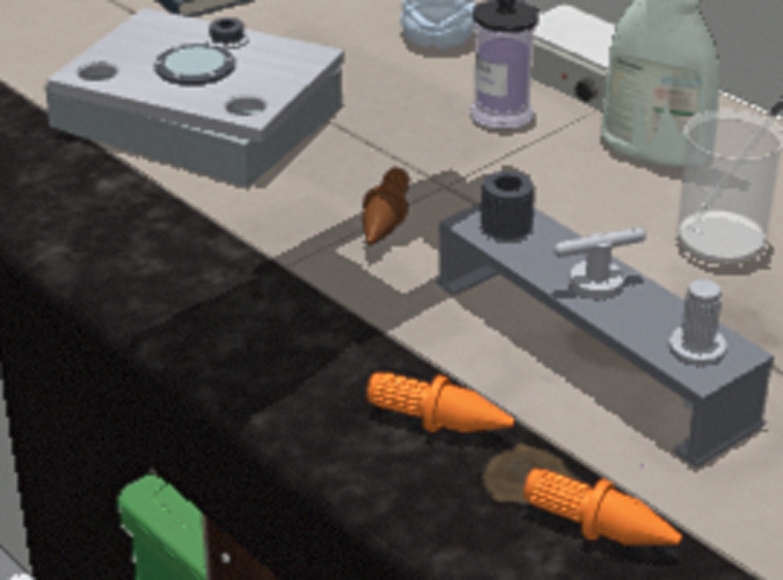

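The crop shows the steel drift pin at (700,315), the T-bar at (600,255) and the dark bolt at (508,205). The orange and brown look-alikes lie loose on the worktop. Moving above the steel pin.

Emit:
step_arm(increments=[{"dr":[0,0,0],"delta_pos":[-2,-3,0],"grip":100},{"dr":[0,0,0],"delta_pos":[-3,-7,0],"grip":100},{"dr":[0,0,0],"delta_pos":[-5,-11,0],"grip":100},{"dr":[0,0,0],"delta_pos":[-6,-15,0],"grip":100},{"dr":[0,0,0],"delta_pos":[-7,-19,0],"grip":100},{"dr":[0,0,0],"delta_pos":[-8,-23,0],"grip":100},{"dr":[0,0,0],"delta_pos":[-9,-27,0],"grip":100},{"dr":[0,0,0],"delta_pos":[-9,-31,0],"grip":100}])

```text
time_s: 1.67
eef_pos: [0.533, -0.3116, 0.2315]
tcp_rot: [0.707, 0.707, -0.0, -0.0]
wrist_force: [1.8, -0.8, -0.5]
opening: 0.0857
```

Emit:
step_arm(increments=[{"dr":[0,0,0],"delta_pos":[0,-0.6,0],"grip":100},{"dr":[0,0,0],"delta_pos":[0,-0.6,0],"grip":100}])

```text
time_s: 1.83
eef_pos: [0.5324, -0.3204, 0.2314]
tcp_rot: [0.709, 0.706, -0.0, -0.0]
wrist_force: [-0.9, -0.1, 0.4]
opening: 0.0855
```

```bash
python3 - <<'E'
from h import *
s=manip.sense(); print(s['eef_pos'],s['time_s'])
im,d=snap('wrist','w1.png')
for n in ['drift_pin_grip','stand','tbar_screw_bar']:
    for r in finder.place_of('wrist',n)[:2]:
        w=toW('wrist',r['at'],s); print(n,round(r['conf'],2),w.round(4),toP('wrist',w,s).round())
print(vision.camera_params('wrist')['tool_from_camera'])
# depth top of pin
c=vision.camera_params('wrist');K=np.array(c['camera_matrix']);T=np.array(c['tool_from_camera'])
v,u=np.mgrid[:480,:640]; P=np.stack([(u-K[0,2])/K[0,0]*d,(v-K[1,2])/K[1,1]*d,d],-1)
W=R.from_quat(s['tcp_rot']).apply((P.reshape(-1,3)@T[:3,:3].T+T[:3,3]))+s['eef_pos']
for lo,hi in [(.098,.11),(.058,.066)]:
    m=(d.ravel()>0)&(W[:,2]>lo)&(W[:,2]<hi)&(np.hypot(W[:,0]-.536,W[:,1]+.316)<.03)
    print(m.sum(), W[m].mean(0) if m.any() else '',W[m].min(0) if m.any() else '',W[m].max(0) if m.any() else '')
E
```

```text
[ 0.53244312 -0.32039392  0.23140214] 1.8333
drift_pin_grip 0.87 [ 0.5406 -0.3121  0.088 ] [327. 216.]
drift_pin_grip 0.75 [ 0.4073 -0.1844  0.0161] [184.  70.]
stand 0.57 [ 0.5443 -0.2238  0.0019] [328. 114.]
tbar_screw_bar 0.66 [ 0.5424 -0.2251  0.0901] [329. 106.]
[[-4.54560347e-04 -9.66003472e-01 -2.58528692e-01  6.52109309e-02]
 [ 9.99999891e-01 -4.65615788e-04 -1.84653755e-05  8.82739365e-05]
 [-1.02537424e-04 -2.58528672e-01  9.66003579e-01 -1.43292833e-01]
 [ 0.00000000e+00  0.00000000e+00  0.00000000e+00  1.00000000e+00]]
510 [ 0.53704424 -0.31149216  0.10405533] [ 0.52683522 -0.32270277  0.09813279] [ 0.54720355 -0.30204709  0.10680469]
642 [ 0.53680052 -0.3080214   0.0621049 ] [ 0.50731961 -0.34542936  0.05800154] [ 0.5639693  -0.28800611  0.06570711]
```

View pics/w1.png

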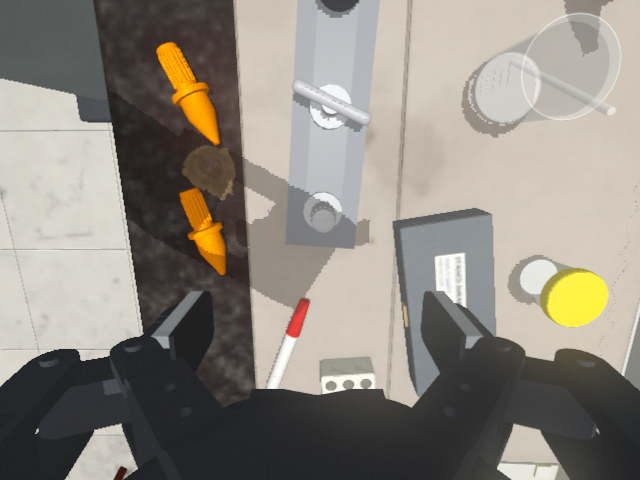

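The wrist view shows the pin at (322,212) at the near end of the stand. It lies at about (0.537, -0.312), with the top at 104 mm as expected. Descending.

Emit:
step_arm(increments=[{"dr":[0,0,0],"delta_pos":[0.45,0.85,-2],"grip":100},{"dr":[0,0,0],"delta_pos":[0.45,0.85,-5],"grip":100},{"dr":[0,0,0],"delta_pos":[0.45,0.85,-8],"grip":100},{"dr":[0,0,0],"delta_pos":[0.45,0.85,-11],"grip":100},{"dr":[0,0,0],"delta_pos":[0.45,0.85,-14],"grip":100},{"dr":[0,0,0],"delta_pos":[0.45,0.85,-16],"grip":100},{"dr":[0,0,0],"delta_pos":[0.45,0.85,-16],"grip":100}])

```text
time_s: 2.62
eef_pos: [0.5354, -0.3041, 0.067]
tcp_rot: [0.706, 0.708, -0.001, -0.005]
wrist_force: [-0.6, 0.5, -1.2]
opening: 0.0856
```

Emit:
step_arm(increments=[{"dr":[0,0,0],"delta_pos":[0,0,0],"grip":0},{"dr":[0,0,0],"delta_pos":[0,0,0],"grip":0},{"dr":[0,0,0],"delta_pos":[0,0,0],"grip":0},{"dr":[0,0,0],"delta_pos":[0,0,0],"grip":0},{"dr":[0,0,0],"delta_pos":[0,0,0],"grip":0},{"dr":[0,0,0],"delta_pos":[0,0,0],"grip":0},{"dr":[0,0,0],"delta_pos":[0,0,0],"grip":0},{"dr":[0,0,0],"delta_pos":[0,0,0],"grip":0}], newtons=100)

```text
time_s: 3.28
eef_pos: [0.5362, -0.3045, 0.0686]
tcp_rot: [0.706, 0.708, -0.001, -0.004]
wrist_force: [-0.8, 1.4, 5.7]
opening: 0.0182
```

Emit:
step_arm(increments=[{"dr":[0,0,0],"delta_pos":[0,0,0],"grip":50},{"dr":[0,0,0],"delta_pos":[0,0,0],"grip":50},{"dr":[0,0,0],"delta_pos":[0,-0.4,0],"grip":50},{"dr":[0,0,0],"delta_pos":[0,-0.7,0],"grip":50},{"dr":[0,0,0],"delta_pos":[0,-0.7,0],"grip":50},{"dr":[0,0,0],"delta_pos":[0,-0.7,0],"grip":50}])

```text
time_s: 3.78
eef_pos: [0.5361, -0.3119, 0.0685]
tcp_rot: [0.706, 0.708, -0.001, -0.004]
wrist_force: [0.3, 0.7, -0.3]
opening: 0.0431
```

```bash
cat >> h.py <<'E'
def cloud(d,s):
    c=vision.camera_params('wrist');K=np.array(c['camera_matrix']);T=np.array(c['tool_from_camera'])
    v,u=np.mgrid[:480,:640]; P=np.stack([(u-K[0,2])/K[0,0]*d,(v-K[1,2])/K[1,1]*d,d],-1)
    W=R.from_quat(s['tcp_rot']).apply((P.reshape(-1,3)@T[:3,:3].T+T[:3,3]))+s['eef_pos']
    W[d.ravel()<=0]=9; return W
E
python3 - <<'E'
from h import *
s=manip.sense(); print(s['eef_pos'],s['qvel'],s['opening'])
im,d=snap('wrist','w2.png')
for r in finder.place_of('wrist','drift_pin_grip')[:2]:
    print(round(r['conf'],2),toW('wrist',r['at'],s).round(4))
E
```

```text
[ 0.53607966 -0.31186803  0.06846322] [ 0.00268236 -0.00079092  0.00377408  0.00210622 -0.00049432  0.00066012] 0.04306538443651277
0.83 [ 0.5375 -0.3119  0.089 ]
0.71 [ 0.4058 -0.3155  0.0166]
```

View pics/w2.png

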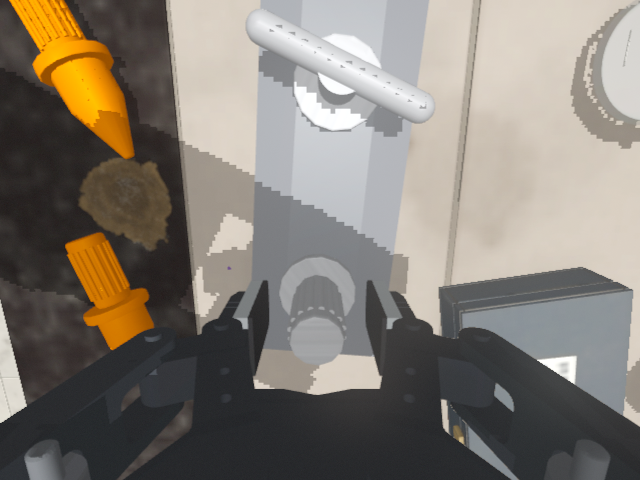

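The pin at (316,330) sits between the pads and is centred. Gripping and lifting.

Emit:
step_arm(increments=[{"dr":[0,0,0],"delta_pos":[0,0,0],"grip":0},{"dr":[0,0,0],"delta_pos":[0,0,0],"grip":0},{"dr":[0,0,0],"delta_pos":[0,0,0],"grip":0},{"dr":[0,0,0],"delta_pos":[0,0,0],"grip":0},{"dr":[0,0,0],"delta_pos":[0,0,0],"grip":0},{"dr":[0,0,0],"delta_pos":[0,0,0],"grip":0},{"dr":[0,0,0],"delta_pos":[0,0,2],"grip":0},{"dr":[0,0,0],"delta_pos":[0,0,4],"grip":0}], newtons=100)

```text
time_s: 4.55
eef_pos: [0.5355, -0.3111, 0.1074]
tcp_rot: [0.706, 0.708, -0.001, -0.005]
wrist_force: [1.3, -0.5, -0.9]
opening: 0.0178
```

Emit:
step_arm(increments=[{"dr":[0,0,0],"delta_pos":[0,0,2],"grip":0},{"dr":[0,0,0],"delta_pos":[0,0,4.5],"grip":0},{"dr":[0,0,0],"delta_pos":[0,0,7],"grip":0},{"dr":[0,0,0],"delta_pos":[0,0,9],"grip":0},{"dr":[0,0,0],"delta_pos":[0,0,10],"grip":0},{"dr":[0,0,0],"delta_pos":[0,0,10],"grip":0}])

```text
time_s: 5.05
eef_pos: [0.5365, -0.3117, 0.2095]
tcp_rot: [0.706, 0.708, -0.0, -0.003]
wrist_force: [1.3, 0.3, -1.5]
opening: 0.0179
```

Emit:
step_arm(increments=[{"dr":[0,0,0],"delta_pos":[0,3,0],"grip":0},{"dr":[0,0,0],"delta_pos":[-1,6.5,0],"grip":0},{"dr":[0,0,0],"delta_pos":[-1.5,10,0],"grip":0},{"dr":[0,0,0],"delta_pos":[-2,13.5,0],"grip":0},{"dr":[0,0,0],"delta_pos":[-2.5,17,0],"grip":0},{"dr":[0,0,0],"delta_pos":[-3,20.5,0],"grip":0},{"dr":[0,0,0],"delta_pos":[-3.5,24,0],"grip":0},{"dr":[0,0,0],"delta_pos":[-3.5,27.5,0],"grip":0}])

```text
time_s: 5.72
eef_pos: [0.4991, -0.0351, 0.2077]
tcp_rot: [0.706, 0.708, -0.002, -0.005]
wrist_force: [0.9, -0.6, -2.1]
opening: 0.0177
```

Emit:
step_arm(increments=[{"dr":[0,0,0],"delta_pos":[0,3.5,0],"grip":0},{"dr":[0,0,0],"delta_pos":[0,7,0],"grip":0},{"dr":[0,0,0],"delta_pos":[0,10.5,0],"grip":0},{"dr":[0,0,0],"delta_pos":[-1,14,0],"grip":0},{"dr":[0,0,0],"delta_pos":[-1,17,0],"grip":0},{"dr":[0,0,0],"delta_pos":[-1,19,0],"grip":0},{"dr":[0,0,0],"delta_pos":[-1,19,0],"grip":0},{"dr":[0,0,0],"delta_pos":[-1,19,0],"grip":0}])

```text
time_s: 6.38
eef_pos: [0.4881, 0.1555, 0.2061]
tcp_rot: [0.705, 0.709, -0.003, -0.005]
wrist_force: [-0.3, 1.0, -1.2]
opening: 0.0173
```

```bash
python3 - <<'E'
from h import *
s=manip.sense(); print(s['eef_pos'],s['qvel'].round(3) if hasattr(s['qvel'],'round') else s['qvel'])
im,d=snap('wrist','w3.png')
for n in ['drift_pin_grip','chamber','cover_hole_left','cover_hole_right','base_hole_left','base_hole_right']:
    for r in finder.place_of('wrist',n)[:2]:
        w=toW('wrist',r['at'],s); print(n,round(r['conf'],2),w.round(4),toP('wrist',w,s).round())
E
```

```text
[0.48806922 0.15551921 0.20613404] [-0.035 -0.01   0.006 -0.005  0.005 -0.006]
drift_pin_grip 0.58 [0.4899 0.1542 0.2269] [321. 323.]
chamber 0.89 [ 0.5456  0.2248 -0.0034] [378. 143.]
cover_hole_left 0.69 [0.5294 0.135  0.0552] [365. 248.]
cover_hole_right 0.67 [0.5271 0.1346 0.0554] [363. 248.]
base_hole_left 0.68 [0.475  0.2745 0.0508] [303.  77.]
```

View pics/w3.png

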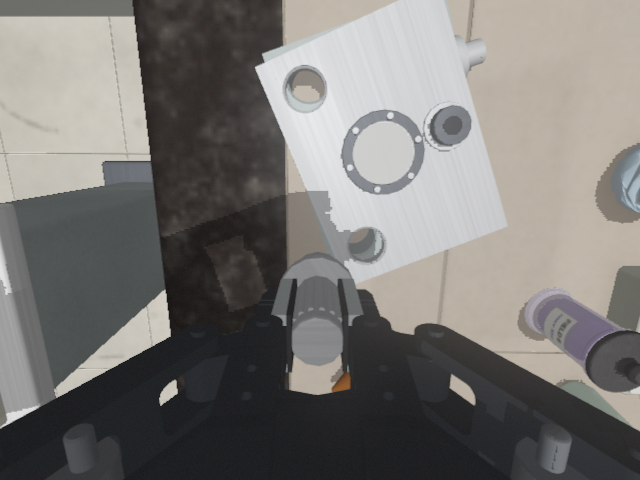

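The cover's left hole is at (305,88), the right hole at (365,244) and the pivot head at (450,126). I'll get the body holes by rotating the cover holes back about the pivot.

```bash
python3 - <<'E'
from h import *
s=manip.sense()
def ray(u,v,z):
    K=np.array(vision.camera_params('wrist')['camera_matrix'])
    d=np.linalg.inv(K)@[u,v,1]; o=toW('wrist',[0,0,0],s); d=toW('wrist',d,s)-o
    return o+d*(z-o[2])/d[2]
L=ray(305,88,.052);Rr=ray(366,244,.052);P=ray(450,126,.067)
print(L,Rr,P,[np.linalg.norm((a-b)[:2]) for a,b in((L,Rr),(L,P),(Rr,P))])
# cover frame fit: points in cover frame
m=np.array([[-.095,.07],[-.095,-.07],[0,0]]);w=np.array([L,Rr,P])[:,:2]
H=(m-m.mean(0)).T@(w-w.mean(0)); a=np.arctan2(H[0,1]-H[1,0],H[0,0]+H[1,1])
rot=lambda t:np.array([[np.cos(t),-np.sin(t)],[np.sin(t),np.cos(t)]])
t=w.mean(0)-rot(a)@m.mean(0); print('yaw',a,'res',(m@rot(a).T+t-w).round(4).tolist())
for sw in(.085,): print('base', m@rot(a-sw).T+t,'cover',m@rot(a).T+t,'chamber',t-rot(a-sw)@[.05,0])
E
```

```text
[0.47826597 0.26511087 0.052     ] [0.53180218 0.13564516 0.052     ] [0.59150748 0.2352817  0.067     ] [np.float64(0.1400981597765696), np.float64(0.11710430683045779), np.float64(0.11615577239446766)]
yaw 0.3889211191160707 res [[-0.0003, -0.0003], [-0.0007, -0.0004], [0.001, 0.0007]]
base [[0.4808674  0.27438982]
 [0.52276435 0.14080597]
 [0.59246206 0.23602796]] cover [[0.47801346 0.26477719]
 [0.53110011 0.13523257]
 [0.59246206 0.23602796]] chamber [0.54475354 0.22106477]
```

Emit:
step_arm(increments=[{"dr":[0,0,0],"delta_pos":[-0.3,3,0],"grip":0},{"dr":[0,0,0],"delta_pos":[-0.6,6.5,0],"grip":0},{"dr":[0,0,0],"delta_pos":[-0.9,10,-1],"grip":0},{"dr":[0,0,0],"delta_pos":[-0.9,11.9,-3],"grip":0},{"dr":[0,0,0],"delta_pos":[-0.9,11.9,-5],"grip":0},{"dr":[0,0,0],"delta_pos":[-0.9,11.9,-7],"grip":0},{"dr":[0,0,0],"delta_pos":[-0.9,11.9,-7.6],"grip":0},{"dr":[0,0,0],"delta_pos":[-0.9,11.9,-7.6],"grip":0}])

```text
time_s: 7.4
eef_pos: [0.4791, 0.272, 0.13]
tcp_rot: [0.707, 0.707, -0.004, -0.005]
wrist_force: [-0.2, 0.3, -1.3]
opening: 0.0177
```

```bash
python3 - <<'E'
from h import *
s=manip.sense(); print(s['eef_pos'],np.array(s['qvel']).round(3),s['wrist_force'])
for c in('side',):
    im,d=snap(c)
    u,v=toP(c,[.479,.274,.08]).astype(int); print(u,v)
    cr=im[max(0,v-70):v+70,max(0,u-90):u+90]
    cv2.imwrite('pics/s4.png',cv2.resize(cr,None,fx=4,fy=4,interpolation=cv2.INTER_CUBIC)[:,:,::-1])
E
```

```text
[0.47912242 0.272044   0.12999386] [-0.004 -0.038 -0.029  0.     0.022  0.001] [-0.20593186  0.28735422 -1.33001248]
201 201
```

View pics/s4.png

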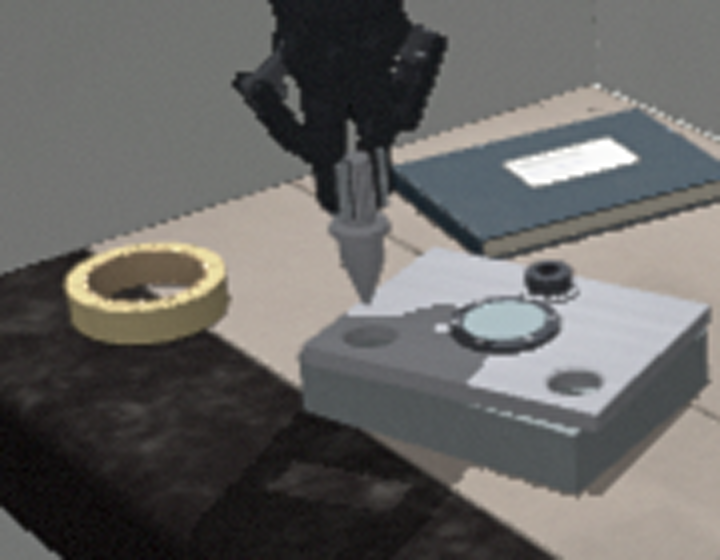

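The pin tip at (367,303) hangs over the left hole at (370,335). Lowering in stages.

Emit:
step_arm(increments=[{"dr":[0,0,0],"delta_pos":[-0.1,0.2,-0.7],"grip":0},{"dr":[0,0,0],"delta_pos":[-0.1,0.2,-1.4],"grip":0},{"dr":[0,0,0],"delta_pos":[-0.1,0.2,-2.1],"grip":0},{"dr":[0,0,0],"delta_pos":[-0.1,0.2,-2.8],"grip":0},{"dr":[0,0,0],"delta_pos":[-0.1,0.2,-3.2],"grip":0}])

```text
time_s: 7.87
eef_pos: [0.4788, 0.2742, 0.0985]
tcp_rot: [0.707, 0.707, -0.003, -0.005]
wrist_force: [0.1, -0.3, -2.9]
opening: 0.0178
```

Emit:
step_arm(increments=[{"dr":[0,0,0],"delta_pos":[0,0,-0.4],"grip":0},{"dr":[0,0,0],"delta_pos":[0,0,-0.8],"grip":0},{"dr":[0,0,0],"delta_pos":[0,0,-1.2],"grip":0},{"dr":[0,0,0],"delta_pos":[0,0,-1.5],"grip":0}])

```text
time_s: 8.2
eef_pos: [0.4787, 0.2741, 0.083]
tcp_rot: [0.707, 0.707, -0.003, -0.005]
wrist_force: [-1.0, -0.9, -2.0]
opening: 0.018
```

Emit:
step_arm(increments=[{"dr":[0,0,0],"delta_pos":[0,0,-0.4],"grip":0},{"dr":[0,0,0],"delta_pos":[0,0,-0.8],"grip":0},{"dr":[0,0,0],"delta_pos":[0,0,-1.2],"grip":0},{"dr":[0,0,0],"delta_pos":[0,0,-1.5],"grip":0},{"dr":[0,0,0],"delta_pos":[0,0,-1.7],"grip":0}])

```text
time_s: 8.62
eef_pos: [0.4786, 0.2741, 0.0655]
tcp_rot: [0.707, 0.707, -0.003, -0.005]
wrist_force: [0.2, -0.4, -2.2]
opening: 0.0179
```

Nearly home and nothing is jamming. Pressing the last 1–2 mm, then releasing.

Emit:
step_arm(increments=[{"dr":[0,0,0],"delta_pos":[0,0,-0.1],"grip":0},{"dr":[0,0,0],"delta_pos":[0,0,-0.2],"grip":0}])

```text
time_s: 8.78
eef_pos: [0.4789, 0.2747, 0.0645]
tcp_rot: [0.707, 0.707, -0.003, -0.005]
wrist_force: [-5.6, 0.7, 17.7]
opening: 0.0176
```

Emit:
step_arm(increments=[{"dr":[0,0,0],"delta_pos":[0,0,0],"grip":60},{"dr":[0,0,0],"delta_pos":[0,0,0],"grip":60},{"dr":[0,0,0],"delta_pos":[0,0,0],"grip":60},{"dr":[0,0,0],"delta_pos":[0,0,0],"grip":60}])

```text
time_s: 9.12
eef_pos: [0.4791, 0.2747, 0.0646]
tcp_rot: [0.707, 0.707, -0.002, -0.005]
wrist_force: [-0.1, 1.0, -0.4]
opening: 0.0516
```

Emit:
step_arm(increments=[{"dr":[0,0,0],"delta_pos":[0,0,2],"grip":60},{"dr":[0,0,0],"delta_pos":[0,0,5],"grip":60},{"dr":[0,0,0],"delta_pos":[0,0,8],"grip":60},{"dr":[0,0,0],"delta_pos":[0,0,11],"grip":100},{"dr":[0,0,0],"delta_pos":[0,-4,14],"grip":100},{"dr":[0,0,0],"delta_pos":[0,-8,15],"grip":100},{"dr":[0,0,0],"delta_pos":[0,-11,15],"grip":100},{"dr":[0,0,0],"delta_pos":[0,-11,15],"grip":100}])

```text
time_s: 9.78
eef_pos: [0.4789, 0.1602, 0.2157]
tcp_rot: [0.708, 0.706, -0.002, -0.004]
wrist_force: [0.1, 0.3, -0.5]
opening: 0.0857
```

```bash
python3 - <<'E'
from h import *
s=manip.sense(); print(s['eef_pos'])
im,d=snap('wrist','w5.png')
for n in ['drift_pin_grip','chamber','cover_hole_right','base_hole_right','base_hole_left']:
    for r in finder.place_of('wrist',n)[:2]:
        w=toW('wrist',r['at'],s); print(n,round(r['conf'],2),w.round(4),toP('wrist',w,s).round())
W=cloud(d,s)
m=(np.hypot(W[:,0]-.479,W[:,1]-.274)<.016)&(W[:,2]>.09)
print(m.sum(),W[m].mean(0),W[m,2].max())
E
```

```text
[0.4788992  0.16023235 0.21574818]
drift_pin_grip 0.93 [0.4786 0.2741 0.0811] [318.  79.]
drift_pin_grip 0.83 [0.566  0.0013 0.0168] [397. 354.]
chamber 0.96 [ 0.5423  0.2257 -0.005 ] [381. 147.]
cover_hole_right 0.58 [0.5209 0.1353 0.0547] [364. 249.]
base_hole_right 0.65 [0.521  0.1416 0.0579] [365. 243.]
781 [0.47867528 0.27252326 0.09968203] 0.1024534320316886
```

View pics/w5.png

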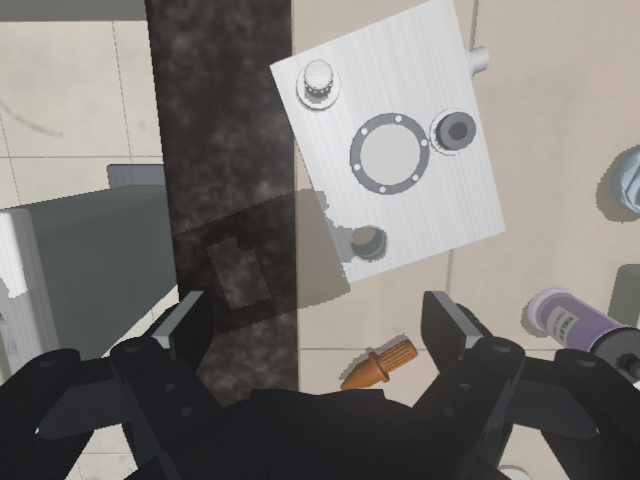

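The pin is home in the left hole at (318,85), with its top at about 100–102 mm. The right hole is open at (368,242). Getting its position before fetching the bolt.

```bash
python3 - <<'E'
from h import *
s=manip.sense()
def ray(u,v,z):
    K=np.array(vision.camera_params('wrist')['camera_matrix'])
    d=np.linalg.inv(K)@[u,v,1]; o=toW('wrist',[0,0,0],s); d=toW('wrist',d,s)-o
    return o+d*(z-o[2])/d[2]
print(ray(368,242,.052),ray(457,131,.067),ray(318,69,.100))
E
```

```text
[0.5238699  0.14728104 0.052     ] [0.58917341 0.24338659 0.067     ] [0.47845238 0.28223106 0.1       ]
```

Emit:
step_arm(increments=[{"dr":[0,0,0],"delta_pos":[1,-3,0],"grip":100},{"dr":[0,0,0],"delta_pos":[2,-6.5,0],"grip":100},{"dr":[0,0,0],"delta_pos":[3,-10,0],"grip":100},{"dr":[0,0,0],"delta_pos":[4,-13.5,0],"grip":100},{"dr":[0,0,0],"delta_pos":[5,-17,0],"grip":100},{"dr":[0,0,0],"delta_pos":[6,-20.5,0],"grip":100},{"dr":[0,0,0],"delta_pos":[7,-24,0],"grip":100},{"dr":[0,0,0],"delta_pos":[7.5,-27,0],"grip":100}])

```text
time_s: 10.75
eef_pos: [0.5553, -0.1056, 0.2138]
tcp_rot: [0.706, 0.708, -0.003, -0.005]
wrist_force: [-0.1, -0.3, 0.1]
opening: 0.0851
```

Emit:
step_arm(increments=[{"dr":[0,0,0],"delta_pos":[0,-1.5,0],"grip":100},{"dr":[0,0,0],"delta_pos":[0,-3,0],"grip":100},{"dr":[0,0,0],"delta_pos":[0,-3,0],"grip":100},{"dr":[0,0,0],"delta_pos":[0,-3,0],"grip":100}])

```text
time_s: 11.08
eef_pos: [0.5554, -0.1352, 0.2131]
tcp_rot: [0.706, 0.708, -0.003, -0.006]
wrist_force: [0.8, -0.4, 0.7]
opening: 0.0859
```

```bash
python3 - <<'E'
from h import *
s=manip.sense(); print(s['eef_pos'],np.array(s['qvel']).round(3))
im,d=snap('wrist','w6.png')
for n in ['cap_bolt_head','tbar_screw_bar']:
    for r in finder.place_of('wrist',n)[:2]:
        w=toW('wrist',r['at'],s); print(n,round(r['conf'],2),w.round(4),toP('wrist',w,s).round())
W=cloud(d,s)
m=(np.hypot(W[:,0]-.554,W[:,1]+.134)<.03)&(W[:,2]>.086)
print(m.sum(),W[m].mean(0),W[m].min(0),W[m].max(0))
m=(np.hypot(W[:,0]-.544,W[:,1]+.224)<.045)&(W[:,2]>.086)
print(m.sum(),W[m].mean(0),W[m].min(0),W[m].max(0))
E
```

```text
[ 0.55540938 -0.13520127  0.2131055 ] [ 0.02  -0.011  0.012  0.005 -0.001  0.004]
tbar_screw_bar 0.72 [ 0.5434 -0.2229  0.0897] [304. 332.]
tbar_screw_bar 0.27 [ 0.5476 -0.1399  0.08  ] [309. 235.]
26273 [ 0.55345038 -0.12139959  0.29145401] [ 0.52514595 -0.15089296  0.08611167] [ 0.58257459 -0.11410496  0.31723981]
984 [ 0.54360557 -0.22060244  0.09392514] [ 0.51366702 -0.23827414  0.08610035] [ 0.5740906  -0.2057306   0.09726495]
```

```bash
python3 - <<'E'
from h import *
s=manip.sense(); print(s['eef_pos'],np.array(s['qvel']).round(3))
im,d=snap('wrist','w7.png')
W=cloud(d,s)
m=(np.hypot(W[:,0]-.554,W[:,1]+.134)<.035)&(W[:,2]>.086)&(W[:,2]<.1)
print(m.sum(),W[m].mean(0),W[m].min(0),W[m].max(0))
for r in finder.place_of('wrist','cap_bolt_head')[:2]: print(r['conf'],toW('wrist',r['at'],s))
E
```

```text
[ 0.5552998  -0.13431895  0.21350676] [ 0.002 -0.005  0.002  0.001 -0.    -0.001]
1647 [ 0.55069901 -0.13177738  0.09255642] [ 0.53241184 -0.15085484  0.08606577] [ 0.56911887 -0.11423121  0.09538356]
0.63 [ 0.55080656 -0.1366653   0.07453931]
```

View pics/w7.png

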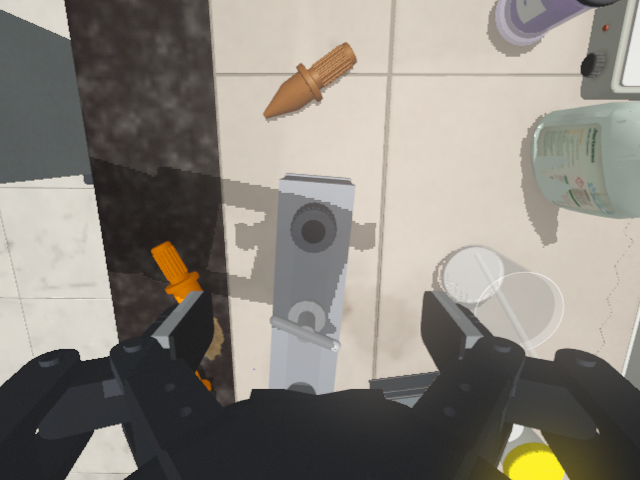

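The dark bolt is at (314,230), world (0.551, -0.132). It is separate from the T-bar at (305,330). Descending and gripping.

Emit:
step_arm(increments=[{"dr":[0,0,0],"delta_pos":[-0.45,0.2,-3],"grip":90},{"dr":[0,0,0],"delta_pos":[-0.45,0.2,-6],"grip":90},{"dr":[0,0,0],"delta_pos":[-0.45,0.2,-9],"grip":90},{"dr":[0,0,0],"delta_pos":[-0.45,0.2,-12],"grip":90},{"dr":[0,0,0],"delta_pos":[-0.45,0.2,-14],"grip":90},{"dr":[0,0,0],"delta_pos":[-0.45,0.2,-14.9],"grip":90},{"dr":[0,0,0],"delta_pos":[-0.45,0.2,-14.9],"grip":90},{"dr":[0,0,0],"delta_pos":[-0.45,0.2,-14.9],"grip":90}])

```text
time_s: 12.0
eef_pos: [0.5512, -0.1322, 0.0651]
tcp_rot: [0.706, 0.709, -0.003, -0.005]
wrist_force: [0.0, 0.1, -0.3]
opening: 0.077
```

Emit:
step_arm(increments=[{"dr":[0,0,0],"delta_pos":[0,0,0],"grip":0},{"dr":[0,0,0],"delta_pos":[0,0,0],"grip":0},{"dr":[0,0,0],"delta_pos":[0,0,0],"grip":0},{"dr":[0,0,0],"delta_pos":[0,0,0],"grip":0},{"dr":[0,0,0],"delta_pos":[0,0,0],"grip":0},{"dr":[0,0,0],"delta_pos":[0,0,0],"grip":0},{"dr":[0,0,0],"delta_pos":[0,0,0],"grip":0}], newtons=80)

```text
time_s: 12.58
eef_pos: [0.5521, -0.1324, 0.0668]
tcp_rot: [0.706, 0.709, -0.002, -0.004]
wrist_force: [-2.0, 2.1, 9.0]
opening: 0.0336
```

Emit:
step_arm(increments=[{"dr":[0,0,0],"delta_pos":[0,0,2],"grip":0},{"dr":[0,0,0],"delta_pos":[0,0,5],"grip":0},{"dr":[0,0,0],"delta_pos":[0,0,8],"grip":0},{"dr":[0,0,0],"delta_pos":[0,0,11],"grip":0},{"dr":[0,0,0],"delta_pos":[0,3,11.5],"grip":0},{"dr":[0,0,0],"delta_pos":[-0.5,6.5,11.5],"grip":0},{"dr":[0,0,0],"delta_pos":[-1,10,11.5],"grip":0},{"dr":[0,0,0],"delta_pos":[-1.5,13.5,11.5],"grip":0}])

```text
time_s: 13.25
eef_pos: [0.5368, 0.0037, 0.1826]
tcp_rot: [0.706, 0.708, -0.001, -0.004]
wrist_force: [1.4, 0.3, -1.4]
opening: 0.0337
```

Emit:
step_arm(increments=[{"dr":[0,0,0],"delta_pos":[0,2,0],"grip":0},{"dr":[0,0,0],"delta_pos":[0,4,0],"grip":0},{"dr":[0,0,0],"delta_pos":[0,5,0],"grip":0},{"dr":[0,0,0],"delta_pos":[0,5,0],"grip":0},{"dr":[0,0,0],"delta_pos":[0,5,0],"grip":0}])

```text
time_s: 13.67
eef_pos: [0.5368, 0.0535, 0.1827]
tcp_rot: [0.706, 0.709, -0.002, -0.004]
wrist_force: [0.4, -1.3, -1.6]
opening: 0.0336
```

```bash
python3 - <<'E'
from h import *
s=manip.sense(); print(s['eef_pos'],np.array(s['qvel']).round(3))
im,d=snap('wrist','w8.png')
for n in ['drift_pin_grip','cap_bolt_head','chamber','cover_hole_right','base_hole_right']:
    for r in finder.place_of('wrist',n)[:2]:
        w=toW('wrist',r['at'],s); print(n,round(r['conf'],2),w.round(4),toP('wrist',w,s).round())
E
```

```text
[0.53677231 0.05350132 0.18274594] [-0.026  0.004  0.    -0.001 -0.001 -0.002]
drift_pin_grip 0.85 [0.5649 0.0043 0.0194] [348. 273.]
drift_pin_grip 0.69 [ 0.4023 -0.1827  0.0166] [194. 433.]
cap_bolt_head 0.75 [0.5354 0.0499 0.1917] [313. 314.]
chamber 0.95 [ 5.459e-01  2.227e-01 -1.000e-04] [330.  18.]
base_hole_right 0.68 [0.5242 0.1419 0.0565] [301. 114.]
```

View pics/w8.png

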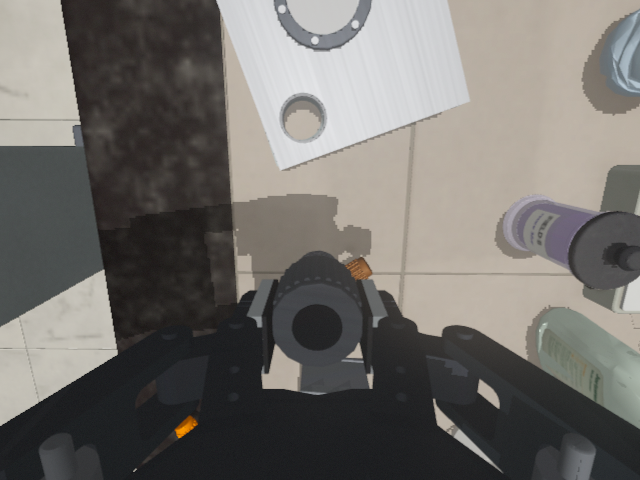

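The open right hole is at (303,118), about (0.5245, 0.141). The bolt is upright between the pads. Moving over the hole.

Emit:
step_arm(increments=[{"dr":[0,0,0],"delta_pos":[-0.4,3,0],"grip":0},{"dr":[0,0,0],"delta_pos":[-0.8,6,0],"grip":0},{"dr":[0,0,0],"delta_pos":[-1.2,8.8,-2],"grip":0},{"dr":[0,0,0],"delta_pos":[-1.2,8.8,-5],"grip":0},{"dr":[0,0,0],"delta_pos":[-1.2,8.8,-7],"grip":0},{"dr":[0,0,0],"delta_pos":[-1.2,8.8,-7],"grip":0},{"dr":[0,0,0],"delta_pos":[-1.2,8.8,-7],"grip":0}])

```text
time_s: 14.55
eef_pos: [0.5242, 0.1403, 0.1119]
tcp_rot: [0.707, 0.707, -0.003, -0.004]
wrist_force: [-0.9, 0.9, -1.9]
opening: 0.034
```

Emit:
step_arm(increments=[{"dr":[0,0,0],"delta_pos":[0,0,-0.7],"grip":0},{"dr":[0,0,0],"delta_pos":[0,0,-1.4],"grip":0},{"dr":[0,0,0],"delta_pos":[0,0,-2.0],"grip":0},{"dr":[0,0,0],"delta_pos":[0,0,-2.2],"grip":0}])

```text
time_s: 14.88
eef_pos: [0.5241, 0.1399, 0.0894]
tcp_rot: [0.707, 0.707, -0.003, -0.004]
wrist_force: [-0.9, -0.3, -1.0]
opening: 0.0337
```

The bolt entered with no contact force. Continuing down.

Emit:
step_arm(increments=[{"dr":[0,0,0],"delta_pos":[0,0.1,-0.7],"grip":0},{"dr":[0,0,0],"delta_pos":[0,0.1,-1.4],"grip":0},{"dr":[0,0,0],"delta_pos":[0,0.1,-2.1],"grip":0},{"dr":[0,0,0],"delta_pos":[0,0.1,-2.5],"grip":0},{"dr":[0,0,0],"delta_pos":[0,0.1,-2.6],"grip":0}])

```text
time_s: 15.3
eef_pos: [0.5237, 0.1408, 0.0628]
tcp_rot: [0.707, 0.707, -0.003, -0.005]
wrist_force: [-2.2, -2.2, 5.2]
opening: 0.0335
```

Emit:
step_arm(increments=[{"dr":[0,0,0],"delta_pos":[0,0,0],"grip":75},{"dr":[0,0,0],"delta_pos":[0,0,0],"grip":75},{"dr":[0,0,0],"delta_pos":[0,0,0],"grip":75},{"dr":[0,0,0],"delta_pos":[0,0,0],"grip":75}])

```text
time_s: 15.63
eef_pos: [0.524, 0.1409, 0.063]
tcp_rot: [0.707, 0.707, -0.003, -0.005]
wrist_force: [-0.2, -0.0, 0.2]
opening: 0.0642
```

Emit:
step_arm(increments=[{"dr":[0,0,0],"delta_pos":[0,0,2],"grip":75},{"dr":[0,0,0],"delta_pos":[0,0,5],"grip":75},{"dr":[0,0,0],"delta_pos":[0,0,8],"grip":100},{"dr":[0,0,0],"delta_pos":[0,0,11],"grip":100},{"dr":[0,0,0],"delta_pos":[0,-3,14],"grip":100},{"dr":[0,0,0],"delta_pos":[0,-6,15],"grip":100},{"dr":[0,0,0],"delta_pos":[0,-6,15],"grip":100},{"dr":[0,0,0],"delta_pos":[0,-6,15],"grip":100}])

```text
time_s: 16.3
eef_pos: [0.5245, 0.0799, 0.2143]
tcp_rot: [0.708, 0.707, -0.002, -0.004]
wrist_force: [-1.8, 0.0, 0.6]
opening: 0.0854
```

```bash
python3 - <<'E'
from h import *
s=manip.sense(); print(s['eef_pos'],s['time_s'])
im,d=snap('wrist','w9.png')
for n in ['drift_pin_grip','cap_bolt_head','chamber']:
    for r in finder.place_of('wrist',n)[:2]:
        w=toW('wrist',r['at'],s); print(n,round(r['conf'],2),w.round(4),toP('wrist',w,s).round())
W=cloud(d,s)
for x,y in((.479,.274),(.524,.141)):
    m=(np.hypot(W[:,0]-x,W[:,1]-y)<.02)&(W[:,2]>.075)&(W[:,2]<.11); print(m.sum(),W[m].mean(0) if m.any() else '',W[m,2].max() if m.any() else '')
E
```

```text
[0.52451221 0.07987164 0.2142991 ] 16.3
drift_pin_grip 0.8 [0.5672 0.004  0.0179] [359. 286.]
cap_bolt_head 0.96 [0.5225 0.1392 0.0742] [316. 155.]
chamber 0.8 [ 0.544   0.2235 -0.0017] [339.  61.]
0  
1840 [0.52356297 0.14039039 0.08858933] 0.09200308482993196
```

View pics/w9.png

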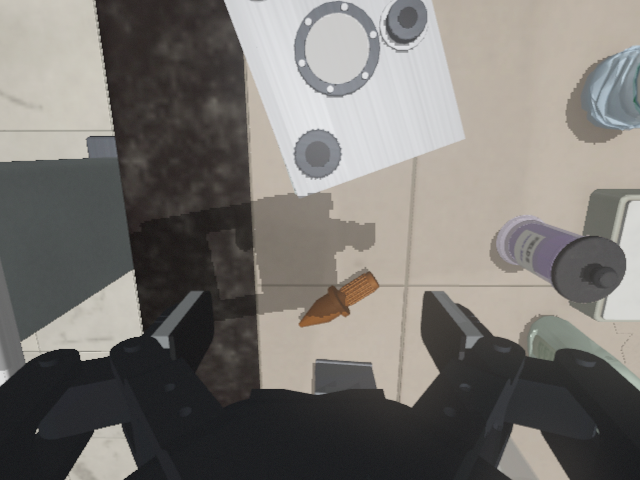

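The bolt head is down on the cover at (318,153), top at about 89 mm against 88 expected. Last check of the pin and T-bar with the side camera, then hand in.

```bash
python3 - <<'E'
from h import *
im,d=snap('side','s10.png')
for n in ['drift_pin_grip','cap_bolt_head','tbar_screw_bar']:
    for r in finder.place_of('side',n)[:4]:
        w=toW('side',r['at']); print(n,round(r['conf'],2),w.round(4))
cr=im[150:340,130:430]; cv2.imwrite('pics/s10c.png',cv2.resize(cr,None,fx=2.6,fy=2.6,interpolation=cv2.INTER_CUBIC)[:,:,::-1])
E
```

```text
drift_pin_grip 0.95 [ 0.4012 -0.1876  0.0175]
drift_pin_grip 0.83 [ 0.4062 -0.3165  0.0238]
drift_pin_grip 0.67 [0.4789 0.2726 0.0801]
drift_pin_grip 0.53 [0.5697 0.0041 0.0146]
cap_bolt_head 0.54 [0.5284 0.1397 0.07  ]
tbar_screw_bar 0.59 [ 0.5476 -0.2243  0.0889]
```

View pics/s10c.png

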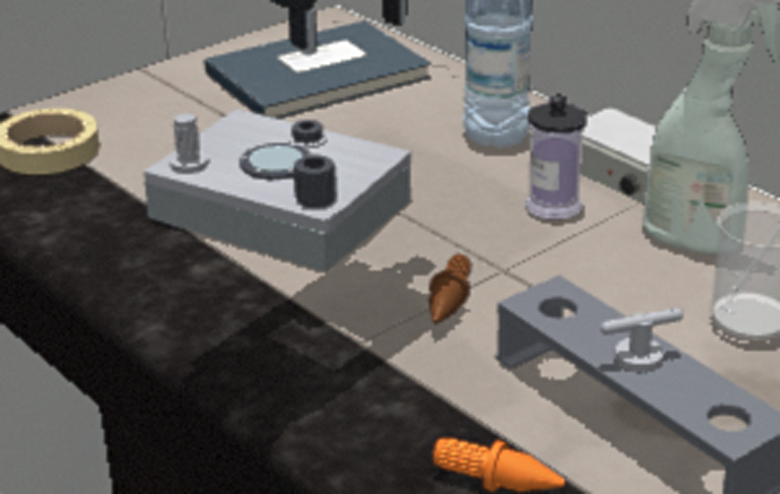

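The picture shows the pin upright and seated at (187,145), the bolt seated at (315,180) and the T-bar still in the stand at (640,335). The gripper is clear. Handing in.

```bash
python3 -c "
from plant import manip
print(manip.sign_off())"
```

```text
the job is handed in; nothing more can be done
None
```

The drift pin is home in the left open hole and the round-headed bolt is home in the right one. I handed the job in at about 16.5 s of the 61 s allowed; no verdict is reported.

| Part | Last measured position (m) | Height check | Distance from my estimate of the hole axis |
|---|---|---|---|
| Drift pin | (0.479, 0.273) | point at 0.080–0.081 (0.079 expected) | about 2 mm |
| Bolt | (0.524, 0.140) by depth | top at about 0.089 (0.088 expected) | about 1–2 mm |
| T-bar screw | (0.548, -0.224) | 0.089, as at the start | not moved, still in the stand |

- **Cover:** I did not measure the final swing angle directly. The cover followed the pin into line, and the bolt then went in with no contact force until it seated.
- **Forces and contact:** The highest wrist force I saw was about 18 N, when seating the pin. The gripper was clear of everything at the end.
- **Regrasp:** The first grip on the pin was about 7 mm off centre, so I opened, re-centred and gripped again before lifting.
- **Disagreement:** One position for the right hole came out about 5 mm off because the arm was still settling after the picture. I took a fresh picture on the approach and used that instead. The side camera's reading of the bolt also differed from the wrist camera's by about 5 mm in x, near that method's stated accuracy.

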